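# Goldfish into the fishing bucket

### The job

Get the fishing game ready: lift the loose lid off the tin bucket and lay it flat on the middle of the cork mat, then slide the wooden goldfish straight up out of its slot in the rack and lower it gently into the bucket, without dropping it in. Leave the bucket standing where it is with the fish settled inside, keep the other two cut-outs in their slots, and don't push the other toys about.

Things in the scene. Friction and masses are not known exactly. Their poses are not given: they have to be found in the camera images.
- rack: Birch slotted rack fixed to the table, 190 x 120 x 45 mm (x, y, z), yaw varies. Origin: centre of its underside. Three slots, open at the top, run along its y at x = -70, 0 and +70 mm; each is 13 mm wide, 76 mm long, 30 mm deep (slot floor 15 mm above the table). One cut-out stands in each slot, in any order.
- goldfish: Plain birch cut-out 10 mm thick, on edge in a rack slot; origin: middle of its underside, x across the thickness, y along the length, z up; straight foot 70 mm long, height 100 mm, length 125 mm: nose with steel eye disc to y = +58, forked tail to y = -67 mm. Flat back fin 40 mm long about y = 0, top at z = 100 mm: pinch it across x from above (next cut-out 60 mm away). About 50 g.
- fish_mid (a point): Point in the middle of the goldfish, 50 mm above the underside of its foot (y = 0).
- boat_piece: Steamer shape, stays in the rack. Plain birch cut-out 10 mm thick, on edge in a rack slot; origin: middle of its underside, x across the thickness, y along the length, z up; straight foot 70 mm long, hull 145 mm long, funnel top at z = 102 mm.
- round_piece: Round shape 88 mm across, stays in the rack. Plain birch cut-out 10 mm thick, on edge in a rack slot; origin: middle of its underside, x across the thickness, y along the length, z up; straight foot 70 mm long, top at z = 102 mm.
- bucket: Loose round tin bucket, 400 g nominal, 100 mm high, outer radius 68 mm at the foot and 80 mm at the rim, walls 4 mm, inner floor 5 mm above its underside. A wire bail rests folded down outside the +x side (out to 96 mm). Origin: centre of its underside, z up.
- lid: Loose flat tin lid, 140 g nominal, on the bucket at the start. Origin: centre of its underside. From there up: locating boss radius 70 mm and 6 mm deep (hangs loosely inside the bucket's rim), disc radius 85 mm to z = 9 mm, upright birch knob 30 mm in diameter on the axis from z = 9 to 44 mm.
- mat: Round cork mat fixed to the table, radius 105 mm, 5 mm thick. Origin: centre of its underside.
- rowboat: Blue toy rowboat 125 x 58 x 30 mm, a bystander. Origin: centre of its underside.
- cup: White cup of crayons, radius 34 mm, 115 mm high with the crayons, a bystander. Origin: centre of its underside.
- disc_a: Flat birch disc lying on the table, 70 mm across, 12 mm thick, a bystander. Origin: centre of its underside.
- disc_b: Flat birch disc lying on the table, 70 mm across, 12 mm thick, a bystander. Origin: centre of its underside.
- disc_c: Flat birch disc lying on the table, 70 mm across, 12 mm thick, a bystander. Origin: centre of its underside.

How it is judged:
On the way, in this order (a step that is already met when the one before it is completed fails the run):
1. the lid lies flat on the cork mat and is let go (horizontal distance between lid and mat below 0.045 m and z of lid in the frame of mat below 0.012 m and angle between lid's own z axis and vertical below 0.12 rad and contact force between the fingers and lid below 0.1 N), for 0.2 s.
2. the goldfish is held clear above the rack, its foot at least 50 mm above the table (height (world z) of goldfish above 0.05 m and contact force between the fingers and goldfish above 0.3 N and not (contact force between goldfish and rack above 0.1 N)), for 0.1 s.
At the end, for the whole second after the job is handed in: Lid flat on the cork mat (centres within 45 mm); goldfish inside the bucket (middle within 65 mm of its axis, under 85 mm above its underside); bucket upright, within 40 mm of its start; other two cut-outs in their slots (moved under 20 mm); fish and lid at rest (horizontal distance between lid and mat below 0.045 m and z of lid in the frame of mat below 0.012 m and angle between lid's own z axis and vertical below 0.12 rad and horizontal distance between fish_mid and bucket below 0.065 m and z of fish_mid in the frame of bucket below 0.085 m and angle between bucket's own z axis and vertical below 0.08 rad and distance of bucket from where it was at the start of the episode below 0.04 m and linear speed of each of goldfish, lid below 0.02 m/s and distance of each of boat_piece, round_piece from where it was at the start of the episode below 0.02 m); the robot touches nothing.
It fails at once if the goldfish is dropped (falls free of the fingers faster than 0.8 m/s, a fall of over 30 mm) (linear speed of goldfish above 0.8 m/s and contact force between the fingers and goldfish below 0.05 N).
It fails at once if the bucket is tipped by more than 20 degrees (angle between bucket's own z axis and vertical above 0.35 rad).
It fails at once if another cut-out is pulled from its slot (moved over 30 mm) (distance of any of boat_piece, round_piece from where it was at the start of the episode above 0.03 m).
It fails at once if a bystander toy is pushed more than 40 mm (distance of any of rowboat, cup, disc_a, disc_b, disc_c from where it was at the start of the episode above 0.04 m).
It also fails if it takes over 67 s, if anything falls off the work surface, if the arm or the gripper's body presses on something with over 40 N, if the wrist force passes 120 N, or if a joint passes its speed limit or range.

### The arm

A 7-joint arm with a two-finger parallel gripper is mounted at the origin on the work surface. World frame = base frame: x ahead of the robot, y to its left, z up, the work surface at z = 0. Lengths are in m, angles in rad, forces in N, time in s.
With the tool pointing down it reaches from about 0.4 to 0.85 m from the base axis. Payload 10.4 kg.
Tool frame: the origin (TCP) lies midway between the tips of the shut fingers; the grasp point (between the pads) lies 19 mm behind it; z points along the fingers, y is the line along which they close (so a half turn about z gives the same grasp; the last joint's range is limited). The gripper opens to 85 mm and grips with 20 to 120 N. Pads are 22 mm wide; open, the fingers measure 114 mm over their backs; the gripper's body (76 mm by 85 mm) begins 54 mm behind the grasp point. The pads swing forward as they close: fully open they stand 13 mm farther back than shut.
Start: joints at [-1.323, 0.332, -0.065, 1.46, 0.022, 1.35, -0.088], TCP at [0.167, 0.602, 0.231] pointing down, gripper open.
Joint ranges: [-2.6, 2.6], [-0.5, 2.12], [-1.47, 1.34], [0.16, 2.42], [-1.27, 4.41], [0.06, 2.06], [-2.6, 2.6]. Speed limits (rad/s): [2.22, 2.22, 2.79, 2.79, 3.14, 3.14, 3.14].

### API

Orientations are given as a unit quaternion [x, y, z, w].
In Python, from cell import ctrl gives the robot as it stands.
- The arm moves only by the tool jog_arm, never from a script. Its argument "rows" is a list of rows, each a list of 5 numbers: the finger opening in m, from 0 to 0.0854, then the shift along the tool's x, y, z in m, then the turn about the tool's z in units of 5 degrees (1.0 is 5 degrees). A call has 1 to 20 rows; each row is the pose to reach, as a shift and turn from the pose commanded when the call began, along the tool's axes at that moment; what a row does not reach only later rows make up. A row lasts 1/12 s, in which the tool goes at most 41.7 mm and 7.16 degrees, less where a joint would pass 70% of its speed; a pose out of reach is approached as far as the arm can. A call with a gripper value outside its range is refused whole. The fingers move at their own pace and stop on an object; "grip_force" is the grip in N (left out, the last holds). Time passes only in rows, so rows that repeat a pose let the fingers close. It gives the time, the measured TCP pose, the force, the opening and the grip force at its end, in the units of the state.
- ctrl.state(): the state, without advancing time (a new reading comes with each control period).
- ctrl.grab_frame(name): name is "scene" or "side" or "wrist"; returns a dict with "frame" (400x640x3 uint8, red, green, blue), "mtx" (3x3 intrinsics, pixels), "distortion" ([k1, k2, p1, p2, k3] as OpenCV has them; the pictures are not rectified), "R" (3x3) and "t" (3): a world point X has camera coordinates R X + t; the wrist camera has in their place "T_tool_cam" (4x4, takes a point from camera to tool coordinates, whose origin is the TCP and whose axes are the flange's). Camera axes: x right, y down, z forward; pixel columns grow to the right and rows downward; lengths in m; the calibration is good to about 2 mm. A picture is of the moment at which its call begins: read the wrist's pose just before it. There is no depth.
- ctrl.close_job(): hands the job in; it is judged then, once.
The state is a dict: "t": time; "joints": joint angles; "dq": joint speeds; "effort": joint torques, N m; "tool_pos": TCP position; "tool_rot": TCP orientation; "contact_force": force on the tool from outside, world axes, zero at the start; "ft_torque": the same for the moment, N m; "width": finger opening in m; "grasp_force": force on a finger pad.
Only numpy, scipy, OpenCV 4.12 (cv2) and the standard library are available. Lean on these libraries where they do the work, as an engineer would, in place of code of your own. Each camera call takes 0.05 s, during which the arm holds its last target. There are 200 camera calls.

## Working session

There is one attempt and no reset: what is moved stays moved. The work goes in short steps, Python scripts to look and compute and a tool call to move; the robot and the scene stay as the last step left them, time stands still between calls to the robot, and variables do not carry over. Pictures are saved under pics/ and viewed, at most 10 in all, crops included, and the job is handed in when it is done.

Besides the shell and the picture viewer there is one more tool, called after "Request:" as a command line: name --pt "numbers of a row" for each row, then --argument value for the rest. jog_arm: Moves the arm, as the interface text tells. Its arguments: {"type":"object","properties":{"rows":{"type":"array"},"grip_force":{"type":"number"}},"required":["rows"]}

```bash
mkdir -p pics
cat > h.py <<'E'
import numpy as np, cv2
from cell import ctrl
from scipy.spatial.transform import Rotation as Ro
def grab(n,save=None):
    s=ctrl.state(); f=ctrl.grab_frame(n)
    if n=="wrist":
        T=np.eye(4);T[:3,:3]=Ro.from_quat(s["tool_rot"]).as_matrix();T[:3,3]=s["tool_pos"]
        W=T@np.array(f["T_tool_cam"]); f["Rwc"]=W[:3,:3]; f["C"]=W[:3,3]
    else:
        R=np.array(f["R"]); f["Rwc"]=R.T; f["C"]=-R.T@np.array(f["t"])
    if save: cv2.imwrite("pics/"+save,cv2.cvtColor(f["frame"],cv2.COLOR_RGB2BGR))
    return f
def ray(f,uv,z):
    p=cv2.undistortPoints(np.array(uv,float).reshape(-1,1,2),np.array(f["mtx"]),np.array(f["distortion"])).reshape(-1,2)
    d=np.c_[p,np.ones(len(p))]@f["Rwc"].T
    return f["C"]+d*((z-f["C"][2])/d[:,2])[:,None]
E
python3 - <<'E'
from h import *
import pickle
D={n:grab(n,n+"0.png") for n in("scene","side")}
pickle.dump(D,open("d0.pkl","wb"))
for n in D: print(n,D[n]["C"],D[n]["Rwc"][:,2])
s=ctrl.state();print(s)
E
```

```text
scene [1.35610762 0.3602305  0.98711322] [-0.63705997 -0.29379687 -0.71262753]
side [0.26622722 0.59986567 0.87113932] [ 0.31114178 -0.57642819 -0.75559336]
{'t': 0.1, 'joints': array([-1.3225691 ,  0.33282384, -0.0646805 ,  1.46085597,  0.02161726,
        1.34989799, -0.08851867]), 'dq': array([ 0.00131752, -0.00204878, -0.00180878,  0.0019499 ,  0.00030548,
        0.00045758, -0.00212833]), 'effort': array([ 1.42559922e-03, -6.26744628e+01,  4.90414537e-02, -3.92436755e+01,
        1.62952056e-02,  6.88394575e-03, -1.08016022e-05]), 'tool_pos': array([0.16713558, 0.6018908 , 0.23058663]), 'tool_rot': array([ 1.35007115e-01,  9.90844419e-01, -6.42979543e-04, -4.67150934e-05]), 'contact_force': array([-0.77894409, -0.94116067, -0.58972761]), 'ft_torque': array([-0.0402762 ,  0.0262826 , -0.01649942]), 'grasp_force': 0.0, 'width': 0.08559504759528326}
```

View pics/scene0.png

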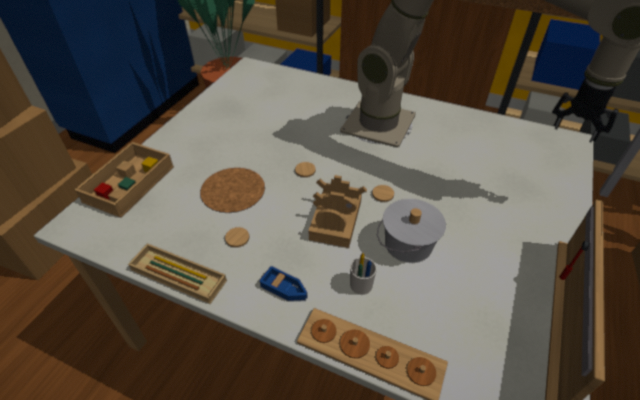

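View pics/side0.png

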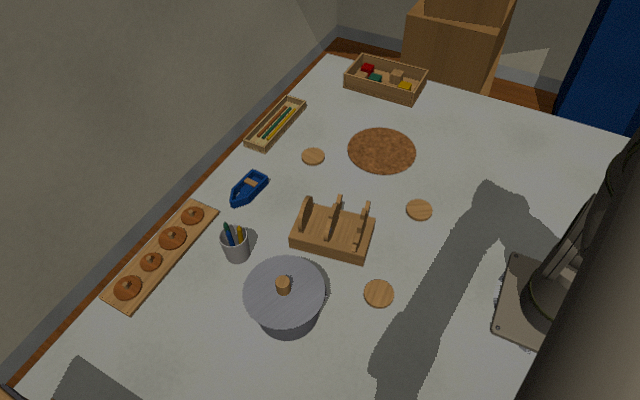

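The scene view shows the mat at (233,189), the rack at (338,215), and the bucket with its lid knob at (415,216). In the side view the mat is at (382,150), the rack at (332,232) and the knob at (284,284). Next I'll measure these and enlarge the rack.

Run:
```python
from h import *
import pickle
D=pickle.load(open("d0.pkl","rb"))
a=cv2.resize(D["scene"]["frame"][165:255,290:380],(400,400),interpolation=cv2.INTER_CUBIC)
b=cv2.resize(D["side"]["frame"][180:280,280:380],(400,400),interpolation=cv2.INTER_CUBIC)
cv2.imwrite("pics/rack.png",cv2.cvtColor(np.hstack([a,b]),cv2.COLOR_RGB2BGR))
for n,(k,m) in {"scene":((415,216),(233,189)),"side":((284,284),(382,150))}.items():
    f=D[n]; hsv=cv2.cvtColor(f["frame"],cv2.COLOR_RGB2HSV)
    wood=((hsv[...,0]<25)&(hsv[...,1]>70)).astype(np.uint8)
    nl,lab,st,ce=cv2.connectedComponentsWithStats(wood)
    for nm,(u,v),z in(("knob",k,.12),("mat",m,.005)):
        l=lab[v,u]; print(n,nm,l,st[l],ce[l])
        c=max(cv2.findContours((lab==l).astype(np.uint8),0,1)[0],key=cv2.contourArea).reshape(-1,2)
        P=ray(f,c,z)[:,:2]
        A=np.c_[2*P,np.ones(len(P))]; x=np.linalg.lstsq(A,(P**2).sum(1),rcond=None)[0]
        print("  circle",x[:2],np.sqrt(x[2]+x[0]**2+x[1]**2), "knobtop at z=.138",ray(f,[[u,v-4]],.138))
```

```text
scene knob 125 [410 208  12  16 142] [414.98591549 215.5       ]
  circle [0.52844427 0.27058952] 0.021642212599183294 knobtop at z=.138 [[0.53344974 0.26940926 0.138     ]]
scene mat 122 [ 200  168   65   45 2265] [232.10684327 189.58852097]
  circle [ 0.54523342 -0.31487883] 0.1028353100609618 knobtop at z=.138 [[ 0.642125   -0.22932342  0.138     ]]
side knob 468 [275 275  16  21 265] [282.68301887 284.94716981]
  circle [0.53180802 0.27076526] 0.019234967750300536 knobtop at z=.138 [[0.52858399 0.26823205 0.138     ]]
side mat 3 [ 347  127   69   48 2548] [381.30533752 150.70408163]
  circle [ 0.54171596 -0.31166861] 0.10289172831239973 knobtop at z=.138 [[ 0.50246404 -0.18485838  0.138     ]]
```

View pics/rack.png

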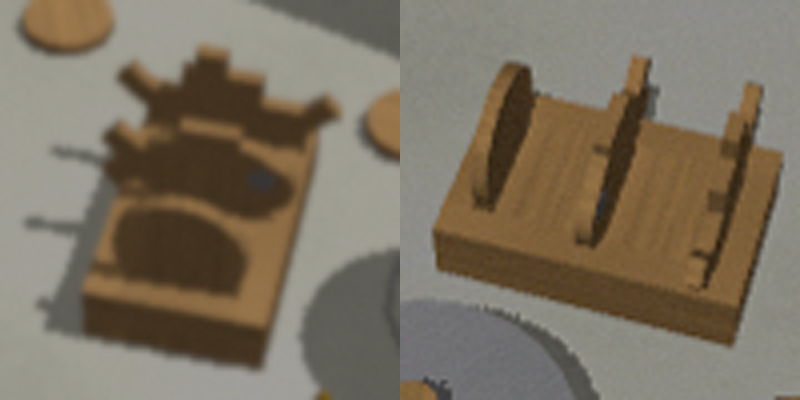

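The rack crop shows the round piece nearest the bottom left, the goldfish in the middle slot with its eye pointing to +y, and the boat at the far end. Fin top centre is at about (337.7,193.8) in the scene image.

Run:
```python
from h import *
import pickle
D=pickle.load(open("d0.pkl","rb"))
S,I=D["scene"],D["side"]
sc=lambda p:[(290+u*.225,165+v*.225) for u,v in p]
si=lambda p:[(280+(u-400)*.25,180+v*.25) for u,v in p]
a=ray(S,sc([(85,293),(265,330),(315,135)]),.045); b=ray(I,si([(433,232),(740,305),(782,155)]),.045)
print("scene: corners",a.round(4).tolist(),np.linalg.norm(np.diff(a,axis=0),axis=1), (a[0]+a[2])/2)
print("side: ",b.round(4).tolist(),np.linalg.norm(np.diff(b,axis=0),axis=1),(b[0]+b[2])/2)
for nm,p in(("scene",a),("side",b)):
    d=np.diff(p,axis=0); print(nm,np.degrees(np.arctan2(d[:,1],d[:,0])))
print("fin",ray(S,sc([(180,122),(245,135)]),.115)[:,:2])
s=ctrl.state();R=Ro.from_quat(s["tool_rot"]).as_matrix();print(R.round(4))
print("cam mount",ctrl.grab_frame("wrist")["T_tool_cam"])
t=np.array([.5305,.270,.25])-s["tool_pos"];print("to above knob, tool axes",R.T@t)
```

```text
scene: corners [[0.6374, 0.0053, 0.045], [0.6188, 0.1212, 0.045], [0.4432, 0.0896, 0.045]] [0.11747948 0.17841689] [0.54030104 0.04743535 0.045     ]
side:  [[0.6112, 0.1227, 0.045], [0.4258, 0.0862, 0.045], [0.4465, -0.027, 0.045]] [0.18901547 0.11513824] [0.52884673 0.04781407 0.045     ]
scene [  99.14399082 -169.79051955]
side [-168.88571421  -79.64099033]
fin [[0.53529645 0.02633445]
 [0.52924313 0.06891043]]
[[-9.635e-01  2.675e-01 -3.000e-04]
 [ 2.675e-01  9.635e-01 -1.300e-03]
 [-1.000e-04 -1.300e-03 -1.000e+00]]
cam mount [[ 6.85574365e-04 -9.62957872e-01 -2.69651008e-01  6.78531953e-02]
 [ 9.99999555e-01  4.85397555e-04  8.09033368e-04  5.98239038e-05]
 [-6.48177111e-04 -2.69651442e-01  9.62957777e-01 -1.42060308e-01]
 [ 0.00000000e+00  0.00000000e+00  0.00000000e+00  1.00000000e+00]]
to above knob, tool axes [-0.43891474 -0.22260156 -0.01909137]
```

Request:
jog_arm --pt "0.07 -0.439 -0.223 -0.019 12.8" --pt "0.07 -0.439 -0.223 -0.019 12.8" --pt "0.07 -0.439 -0.223 -0.019 12.8" --pt "0.07 -0.439 -0.223 -0.019 12.8" --pt "0.07 -0.439 -0.223 -0.019 12.8" --pt "0.07 -0.439 -0.223 -0.019 12.8" --pt "0.07 -0.439 -0.223 -0.019 12.8" --pt "0.07 -0.439 -0.223 -0.019 12.8" --pt "0.07 -0.439 -0.223 -0.019 12.8" --pt "0.07 -0.439 -0.223 -0.019 12.8" --pt "0.07 -0.439 -0.223 -0.019 12.8" --pt "0.07 -0.439 -0.223 -0.019 12.8" --pt "0.07 -0.439 -0.223 -0.019 12.8" --pt "0.07 -0.439 -0.223 -0.019 12.8" --pt "0.07 -0.439 -0.223 -0.019 12.8" --pt "0.07 -0.439 -0.223 -0.019 12.8" --pt "0.07 -0.439 -0.223 -0.019 12.8" --pt "0.07 -0.439 -0.223 -0.019 12.8"

```text
t: 1.65
tool_pos: [0.5298, 0.271, 0.2503]
tool_rot: [0.639, 0.769, 0.0, -0.0]
contact_force: [-0.3, 0.2, -0.5]
width: 0.0702
grasp_force: 0.0
```

Run:
```python
from h import *
f=grab("wrist","w1.png"); s=ctrl.state();R=Ro.from_quat(s["tool_rot"]).as_matrix()
print(s["tool_pos"],R.round(3).tolist(),s["joints"])
hsv=cv2.cvtColor(f["frame"],cv2.COLOR_RGB2HSV)
w=((hsv[...,0]<25)&(hsv[...,1]>70)).astype(np.uint8)
nl,lab,st,ce=cv2.connectedComponentsWithStats(w)
for l in range(1,nl):
    if st[l,4]>800: print(st[l],ce[l],ray(f,[ce[l]],.138))
```

```text
[0.52995172 0.27075364 0.25034539] [[-0.183, 0.983, -0.0], [0.983, 0.183, 0.0], [0.0, -0.0, -1.0]] [-0.8370323   0.25853544  0.35055482  1.53470481 -0.09020352  1.36420985
 -0.29415386]
[  498    79   142   236 15870] [571.81247637 190.62495274] [[0.76142807 0.3183812  0.138     ]]
[305 174  30  35 813] [319.59655597 191.61254613] [[0.53015377 0.27404022 0.138     ]]
[ 169  215   47   44 1584] [192.37310606 236.93308081] [[0.41728669 0.20678199 0.138     ]]
[ 240  274  118   64 5720] [298.35821678 301.83793706] [[0.530313   0.15395456 0.138     ]]
```

View pics/w1.png

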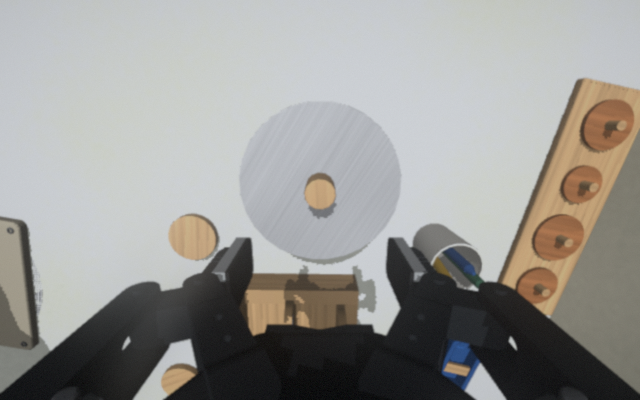

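The wrist view shows the knob at (320,191), between the fingers, which puts it at (0.530,0.273). Descending.

Request:
jog_arm --pt "0.07 0.002 0.0 0.04 0" --pt "0.07 0.002 0.0 0.08 0" --pt "0.06 0.002 0 0.11 0" --pt "0.055 0.002 0 0.13 0" --pt "0.055 0.002 0 0.143 0" --pt "0.055 0.002 0 0.143 0" --pt "0.0 0.002 0 0.143 0" --pt "0.0 0.002 0 0.143 0" --pt "0.0 0.002 0 0.143 0" --pt "0.0 0.002 0 0.143 0" --pt "0.0 0.002 0 0.143 0" --pt "0.0 0.002 0 0.143 0" --pt "0.0 0.002 0 0.143 0" --pt "0.0 0.002 0 0.143 0" --grip_force 60

```text
t: 2.87
tool_pos: [0.5312, 0.2726, 0.1093]
tool_rot: [0.64, 0.769, 0.002, 0.0]
contact_force: [-0.2, 0.1, 6.7]
width: 0.0283
grasp_force: 59.4
```

Request:
jog_arm --pt "0.0 0 0 -0.01 0" --pt "0.0 0 0 -0.025 0" --pt "0.0 0 0 -0.05 0" --pt "0.0 0 0 -0.08 0" --pt "0.0 0 0 -0.11 0" --pt "0.0 0 0 -0.13 0" --pt "0.0 -0.03 -0.005 -0.13 0" --pt "0.0 -0.065 -0.011 -0.13 0" --pt "0.0 -0.1 -0.016 -0.13 0" --pt "0.0 -0.14 -0.023 -0.13 0" --pt "0.0 -0.18 -0.03 -0.13 0" --pt "0.0 -0.22 -0.036 -0.13 0" --pt "0.0 -0.26 -0.043 -0.13 0" --pt "0.0 -0.3 -0.049 -0.13 0" --pt "0.0 -0.34 -0.056 -0.13 0" --pt "0.0 -0.38 -0.062 -0.13 0" --pt "0.0 -0.42 -0.069 -0.13 0" --pt "0.0 -0.46 -0.075 -0.13 0" --pt "0.0 -0.5 -0.082 -0.13 0" --pt "0.0 -0.53 -0.087 -0.13 0"

```text
t: 4.53
tool_pos: [0.5401, -0.2688, 0.2384]
tool_rot: [0.64, 0.768, -0.0, 0.001]
contact_force: [-0.3, -0.7, -0.4]
width: 0.0289
grasp_force: 59.5
```

Run:
```python
from h import *
s=ctrl.state();R=Ro.from_quat(s["tool_rot"]).as_matrix()
print(s["t"],s["tool_pos"],s["width"],s["contact_force"],s["joints"],R.T@(np.array([.5435,-.313,.2])-s["tool_pos"]))
grab("side","s2.png")
```

```text
4.5333 [ 0.54006291 -0.26877917  0.23843954] 0.02891215946235673 [-0.29070577 -0.70342189 -0.37027448] [-0.16829437  0.32201031  0.69853208  1.54551466 -0.20978325  1.34949999
  0.73168117] [-0.04407755 -0.00460026  0.03848247]
```

View pics/s2.png

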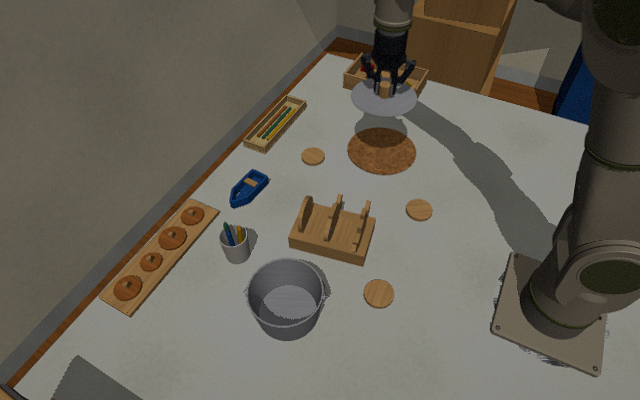

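The lid is held level at (384,97) in the side view and the bucket is open at about (287,295). Lowering the lid onto the mat.

Request:
jog_arm --pt "0.0 -0.03 -0.003 0.02 0" --pt "0.0 -0.044 -0.005 0.05 0" --pt "0.0 -0.044 -0.005 0.09 0" --pt "0.0 -0.044 -0.005 0.13 0" --pt "0.0 -0.044 -0.005 0.165 0" --pt "0.0 -0.044 -0.005 0.19 0" --pt "0.0 -0.044 -0.005 0.205 0" --pt "0.0 -0.044 -0.005 0.213 0" --pt "0.0 -0.044 -0.005 0.217 0" --pt "0.0 -0.044 -0.005 0.217 0" --pt "0.0 -0.044 -0.005 0.217 0"

```text
t: 5.5
tool_pos: [0.545, -0.3096, 0.0216]
tool_rot: [0.639, 0.769, 0.0, 0.001]
contact_force: [-0.1, 0.1, -1.1]
width: 0.0283
grasp_force: 59.5
```

Force shows the weight still hanging, so down 1 mm more, then release and rise.

Request:
jog_arm --pt "0.0 0 0 0.001 0" --pt "0.0 0 0 0.0015 0" --pt "0.0 0 0 0.0015 0" --pt "0.06 0 0 0.0 0" --pt "0.06 0 0 0.0 0" --pt "0.06 0 0 0.0 0" --pt "0.06 0 0 0.0 0" --pt "0.06 0 0 -0.01 0" --pt "0.06 0 0 -0.03 0" --pt "0.06 0 0 -0.06 0" --pt "0.06 0 0 -0.1 0" --pt "0.05 0 0 -0.14 0" --pt "0.05 0 0 -0.18 0" --pt "0.05 0 0 -0.21 0" --pt "0.05 0 0 -0.22 0"

```text
t: 6.75
tool_pos: [0.5452, -0.3106, 0.2465]
tool_rot: [0.64, 0.769, 0.001, 0.003]
contact_force: [0.1, -0.8, 0.1]
width: 0.0502
grasp_force: 0.0
```

Run:
```python
from h import *
s=ctrl.state();R=Ro.from_quat(s["tool_rot"]).as_matrix()
f=grab("wrist","w3.png")
hsv=cv2.cvtColor(f["frame"],cv2.COLOR_RGB2HSV)
w=((hsv[...,0]<25)&(hsv[...,1]>70)).astype(np.uint8)
nl,lab,st,ce=cv2.connectedComponentsWithStats(w)
for l in range(1,nl):
    if st[l,4]>200 : print(st[l],ce[l],ray(f,[ce[l]],.049))
# target: above fish, camera offset toward -rack y
print(s["tool_pos"],s["width"],R.T@(np.array([.537,-.01,.25])-s["tool_pos"]))
```

```text
[ 162    0   60   32 1469] [192.79850238  13.00272294] [[ 0.3844778  -0.16256867  0.049     ]]
[ 437   75   55   56 2385] [463.90314465 102.839413  ] [[ 0.69444985 -0.19659996  0.049     ]]
[ 516   83  124  196 9671] [578.90662806 182.37938166] [[ 0.8664647  -0.25966242  0.049     ]]
[ 240   93  151  149 4952] [308.56058158 168.17124394] [[ 0.53274392 -0.30315843  0.049     ]]
[307 162  23  25 453] [317.78587196 174.24503311] [[ 0.54504302 -0.30847249  0.049     ]]
[424 341  26  37 516] [434.62790698 358.15697674] [[ 0.76718298 -0.55127539  0.049     ]]
[ 0.54522701 -0.31062897  0.24646477] 0.05020206720981062 [ 0.29712153  0.04644997 -0.00437651]
```

Request:
jog_arm --pt "0.04 0.03 0.004 0 0" --pt "0.04 0.07 0.01 0 0" --pt "0.04 0.11 0.016 0 0" --pt "0.04 0.15 0.022 0 0" --pt "0.04 0.19 0.028 0 0" --pt "0.04 0.23 0.034 0 0" --pt "0.04 0.27 0.04 0 0" --pt "0.04 0.31 0.046 0 0" --pt "0.04 0.34 0.051 0 0" --pt "0.04 0.354 0.053 0 0" --pt "0.04 0.354 0.053 0 0" --pt "0.04 0.354 0.053 0 0"

```text
t: 7.8
tool_pos: [0.5313, 0.0489, 0.2395]
tool_rot: [0.639, 0.769, -0.001, -0.0]
contact_force: [0.4, -0.8, -1.1]
width: 0.0397
grasp_force: 0.0
```

Run:
```python
from h import *
import pickle
s=ctrl.state(); print(s["tool_pos"],s["tool_rot"])
f=grab("wrist","w4.png"); pickle.dump(f,open("w4.pkl","wb"))
```

```text
[0.53133393 0.04891864 0.23950904] [ 6.38891476e-01  7.69296572e-01 -6.02845433e-04 -3.20284964e-04]
```

View pics/w4.png

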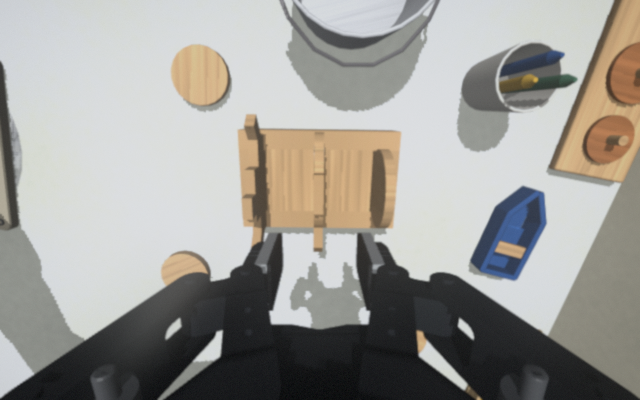

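The wrist view shows the goldfish on edge along column ~319, between rows 132 and 250, midway between the fingers. The bail is folded on the rack side of the bucket, and the rack top corners are near (240,130) and (400,132).

Run:
```python
from h import *
import pickle
f=pickle.load(open("w4.pkl","rb"))
c=ray(f,[(240,130),(400,132),(393,228),(243,228)],.045); print("rack",c.round(4)[:,:2].tolist(),"centre",c.mean(0))
d=c[1]-c[0]; print(np.linalg.norm(d),np.degrees(np.arctan2(d[1],d[0])),np.linalg.norm(c[3]-c[0]))
print("fish at z=.115, rows",[(v,ray(f,[(319,v)],.115)[0,:2].round(4).tolist()) for v in(160,180,200,220)])
print("tail tip z~.09",ray(f,[(318,248)],.09), "nose z~.06",ray(f,[(319,133)],.06))
cv2.imwrite("pics/w4c.png",cv2.cvtColor(cv2.resize(f["frame"][120:260,230:410],None,fx=4,fy=4,interpolation=cv2.INTER_CUBIC),cv2.COLOR_RGB2BGR))
```

```text
rack [[0.4316, 0.0865], [0.614, 0.1185], [0.6361, 0.0015], [0.4488, -0.0336]] centre [0.53260811 0.04323745 0.045     ]
0.18520948923644068 9.922307327524305 0.12134367680121436
fish at z=.115, rows [(160, [0.5259, 0.0789]), (180, [0.5295, 0.06]), (200, [0.5332, 0.0404]), (220, [0.537, 0.02])]
tail tip z~.09 [[ 0.54370359 -0.02200882  0.09      ]] nose z~.06 [[0.52185193 0.10068911 0.06      ]]
```

View pics/w4c.png

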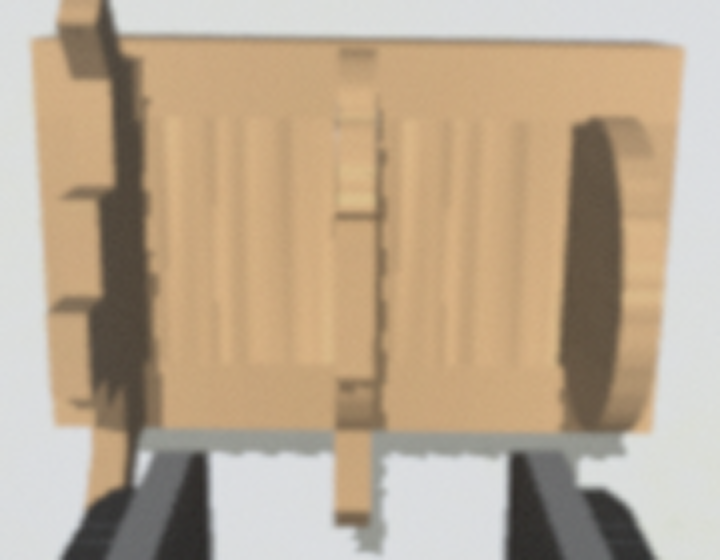

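Request:
jog_arm --pt "0.036 -0.003 0 0.03 0" --pt "0.036 -0.003 0 0.07 0" --pt "0.036 -0.003 0 0.105 0" --pt "0.036 -0.003 0 0.135 0" --pt "0.036 -0.003 0 0.15 0" --pt "0.036 -0.003 0 0.159 0" --pt "0.036 -0.003 0 0.159 0" --pt "0.0 -0.003 0 0.159 0" --pt "0.0 -0.003 0 0.159 0" --pt "0.0 -0.003 0 0.159 0" --pt "0.0 -0.003 0 0.159 0" --pt "0.0 -0.003 0 0.159 0" --pt "0.0 -0.003 0 0.159 0" --pt "0.0 -0.003 0 0.159 0" --grip_force 35

```text
t: 9.02
tool_pos: [0.5328, 0.0451, 0.0827]
tool_rot: [0.64, 0.769, 0.001, 0.0]
contact_force: [-4.1, -1.9, 5.9]
width: 0.0095
grasp_force: 36.0
```

Request:
jog_arm --pt "0.0 0 0 -0.005 0" --pt "0.0 0 0 -0.012 0" --pt "0.0 0 0 -0.02 0" --pt "0.0 0 0 -0.03 0" --pt "0.0 0 0 -0.045 0" --pt "0.0 0 0 -0.065 0" --pt "0.0 0 0 -0.09 0" --pt "0.0 0 0 -0.12 0" --pt "0.0 0 0 -0.145 0" --pt "0.0 0 0 -0.155 0" --pt "0.0 0 0 -0.155 0" --pt "0.0 0 0 -0.155 0"

```text
t: 10.02
tool_pos: [0.5324, 0.0457, 0.2362]
tool_rot: [0.639, 0.769, 0.0, 0.0]
contact_force: [0.4, 0.1, -1.1]
width: 0.0095
grasp_force: 35.1
```

Run:
```python
from h import *
s=ctrl.state();R=Ro.from_quat(s["tool_rot"]).as_matrix()
print(s["tool_pos"],s["width"],R.round(3).tolist())
f=grab("side"); g=grab("wrist"); sc=grab("scene")
# bucket rim: dark bail confuses, measure bright metal contour in scene/side crops by eye
rz=lambda im,k:cv2.resize(im,k,interpolation=cv2.INTER_CUBIC)
top=np.hstack([rz(f["frame"][170:370,230:430],(400,400)),rz(sc["frame"][150:270,330:450],(400,400))])
cv2.imwrite("pics/b5.png",cv2.cvtColor(top,cv2.COLOR_RGB2BGR))
import pickle; pickle.dump((f,g,sc),open("b5.pkl","wb"))
```

```text
[0.53236092 0.04567189 0.23619032] 0.009497685583855423 [[-0.182, 0.983, 0.001], [0.983, 0.182, 0.0], [0.0, 0.001, -1.0]]
```

View pics/b5.png

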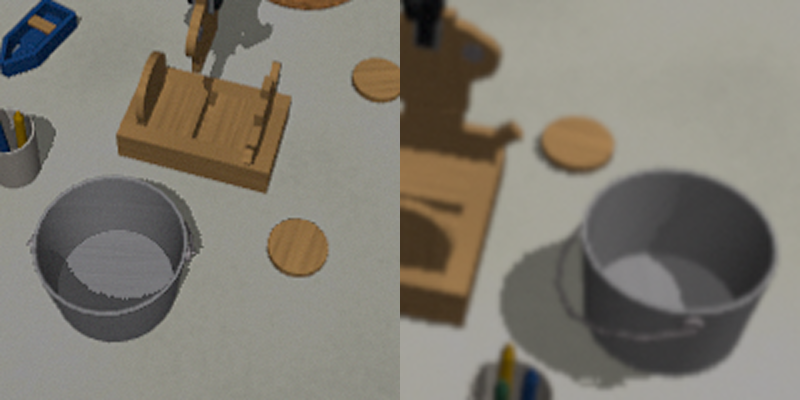

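The fish is held clear of the rack. In the side crop the rim spans x 33–188 and y 177–313. In the scene crop it spans x 582–775 and y 170–312.

Run:
```python
from h import *
import pickle
f,g,sc=pickle.load(open("b5.pkl","rb"))
A=[(230+u/2,170+v/2) for u,v in[(33,245),(188,248),(112,177),(115,313)]]
B=[(330+u*.3,150+v*.3) for u,v in[(182,235),(375,255),(265,170),(300,312)]]
for n,F,P in(("side",f,A),("scene",sc,B)):
    c,_=cv2.minEnclosingCircle(ray(F,P,.1)[:,:2].astype(np.float32)); print(n,c,_,ray(F,P,.1)[:,:2].round(3).tolist())
s=ctrl.state();R=Ro.from_quat(s["tool_rot"]).as_matrix()
# fish centre = TCP +~1 mm; fish length mid is at y=-4.5 mm -> shift along tool x
for c in [(.530,.2725)]: print(R.T@(np.array([*c,.236])-s["tool_pos"]), R.T@np.array([0,0,0]))
```

```text
side (0.5262787342071533, 0.27290627360343933) 0.07965273410081863 [[0.596, 0.312], [0.453, 0.242], [0.565, 0.204], [0.484, 0.336]]
scene (0.5326676964759827, 0.2705386281013489) 0.0778462290763855 [[0.561, 0.198], [0.518, 0.347], [0.461, 0.24], [0.601, 0.307]]
[ 0.223489    0.03974472 -0.00139621] [0. 0. 0.]
```

Request:
jog_arm --pt "0.0 0.02 0.004 0 0" --pt "0.0 0.055 0.01 0 0" --pt "0.0 0.09 0.016 0 0" --pt "0.0 0.125 0.022 0 0" --pt "0.0 0.16 0.028 0 0" --pt "0.0 0.19 0.034 0 0" --pt "0.0 0.215 0.038 0 0" --pt "0.0 0.227 0.04 0 0" --pt "0.0 0.227 0.04 0 0" --pt "0.0 0.227 0.04 0.02 0" --pt "0.0 0.227 0.04 0.04 0" --pt "0.0 0.227 0.04 0.06 0" --pt "0.0 0.227 0.04 0.08 0" --pt "0.0 0.227 0.04 0.1 0" --pt "0.0 0.227 0.04 0.12 0" --pt "0.0 0.227 0.04 0.135 0" --pt "0.0 0.227 0.04 0.147 0" --pt "0.0 0.227 0.04 0.155 0" --pt "0.0 0.227 0.04 0.158 0" --pt "0.0 0.227 0.04 0.158 0"

```text
t: 11.83
tool_pos: [0.5304, 0.2754, 0.0779]
tool_rot: [0.64, 0.769, -0.0, -0.0]
contact_force: [-0.1, -0.7, -0.3]
width: 0.0096
grasp_force: 35.1
```

Request:
jog_arm --pt "0.0 0 0 0.002 0" --pt "0.0 0 0 0.004 0" --pt "0.0 0 0 0.005 0" --pt "0.0 0 0 0.005 0" --pt "0.0 0 0 0.005 0"

```text
t: 12.25
tool_pos: [0.5305, 0.2762, 0.0736]
tool_rot: [0.64, 0.769, 0.0, -0.0]
contact_force: [0.4, 0.7, 0.2]
width: 0.0092
grasp_force: 35.1
```

Request:
jog_arm --pt "0.0 0 0 0.001 0" --pt "0.0 0 0 0.002 0" --pt "0.0 0 0 0.002 0" --pt "0.0 0 0 0.002 0"

```text
t: 12.58
tool_pos: [0.5309, 0.2762, 0.0727]
tool_rot: [0.64, 0.769, 0.001, -0.0]
contact_force: [-4.1, -2.7, 10.4]
width: 0.0093
grasp_force: 36.8
```

Contact with the floor. Backing off 1 mm, opening and rising.

Request:
jog_arm --pt "0.0 0 0 -0.001 0" --pt "0.012 0 0 -0.001 0" --pt "0.016 0 0 -0.001 0" --pt "0.022 0 0 -0.001 0" --pt "0.03 0 0 -0.001 0" --pt "0.036 0 0 -0.001 0" --pt "0.036 0 0 -0.001 0" --pt "0.036 0 0 -0.01 0" --pt "0.036 0 0 -0.03 0" --pt "0.036 0 0 -0.05 0" --pt "0.036 0 0 -0.08 0" --pt "0.036 0 0 -0.11 0" --pt "0.036 0 0 -0.15 0" --pt "0.036 0 0 -0.18 0" --pt "0.036 0 0 -0.2 0" --pt "0.036 0 0 -0.2 0" --pt "0.036 0 0 -0.2 0"

```text
t: 14.0
tool_pos: [0.5309, 0.2761, 0.273]
tool_rot: [0.64, 0.769, 0.001, 0.0]
contact_force: [0.8, -0.0, -0.5]
width: 0.0359
grasp_force: 0.0
```

Run:
```python
from h import *
f=grab("side"); sc=grab("scene")
v=np.vstack([np.hstack([f["frame"][100:360,210:450],sc["frame"][140:400,180:460]])])
cv2.imwrite("pics/end.png",cv2.cvtColor(cv2.resize(v,None,fx=1.5,fy=1.5),cv2.COLOR_RGB2BGR))
```

```text
(no output)
```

View pics/end.png

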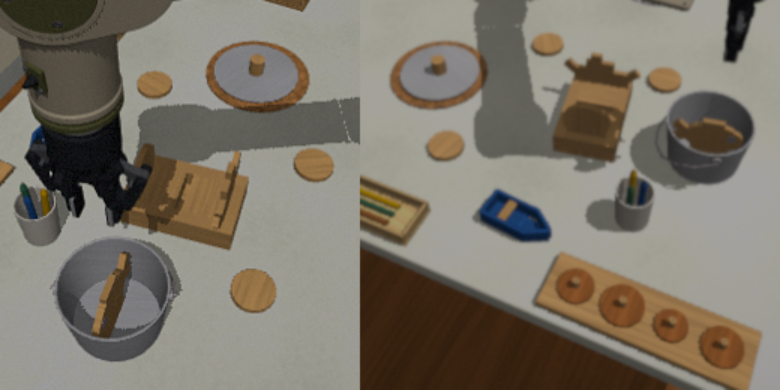

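The fish sits inside the bucket at (112,293) in the left half, and the lid lies flat on the mat at (257,73). The boat and round piece are still in their slots and the gripper is clear, so I'm handing in.

```bash
python3 -c "
from cell import ctrl
print(ctrl.close_job())"
```

```text
the job is handed in; nothing more can be done
None
```

The job is handed in: the final pictures show the lid flat on the cork mat, the goldfish lowered and settled inside the upright bucket, and the other cut-outs still in their slots; no verdict came back.

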